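Set out the goggle kit on the stall's display board

ROBOT

A 6-joint arm with a two-finger parallel gripper is mounted at the origin on the work surface. World frame = base frame: x ahead of the robot, y to its left, z up, the work surface at z = 0. Lengths are in m, angles in degrees, forces in N, time in s.
With the tool pointing down it reaches from about 0.3 to 0.75 m from the base axis. Payload 8.5 kg.
Tool frame: the origin (TCP) lies on the centre line of the jaws, within the pads' length; the fingertips stand 11 mm ahead of it and the grasp point (between the pads) lies 8 mm behind it; x points along the fingers, y is the direction in which the jaws open and shut, and the axes are right-handed (so a half turn about x gives the same grasp; the last joint's range is limited). The gripper opens to 85 mm and grips with 20 to 120 N. Pads are 22 mm wide; open, the fingers measure 114 mm over their backs; the gripper's body (76 mm by 85 mm) begins 54 mm behind the grasp point. The pads swing forward as they close: fully open they stand 13 mm farther back than shut.
Start: joints at [57.794, 21.807, 74.336, -0, 83.858, -12.336], TCP at [0.187, 0.517, 0.242] pointing down, gripper open.
Joint ranges: [-178.18, 178.18], [-50.72, 133.34], [12.68, 142.11], [-81.47, 261.47], [9.98, 163.14], [-165.26, 165.26]. Speed limits (degrees/s): [136.94, 136.94, 180, 180, 180, 180].

INTERFACE

Orientations are given as a 3x3 rotation matrix whose columns are the frame's x, y, z axes.
In Python, from rig import env gives the robot as it stands.
- The arm moves only by the tool carry_out, never from a script. Its argument "motion" is a list that holds one entry, the list of rows, each a list of 7 numbers: the shift along the tool's x, y, z in cm, then the turn, a rotation vector about the tool's x, y, z in rad, then the finger opening in cm, from 0 to 8.54. A call has 1 to 5 rows; each row is the pose to reach, as a shift and turn from the pose commanded when the call began, along the tool's axes at that moment; what a row does not reach only later rows make up. A row lasts 1/12 s, in which the tool goes at most 41.7 mm and 7.16 degrees, less where a joint would pass 70% of its speed; a pose out of reach is approached as far as the arm can. A call with a gripper value outside its range is refused whole. The fingers move at their own pace and stop on an object; "grip_force" is the grip in N (left out, the last holds). Time passes only in rows, so rows that repeat a pose let the fingers close. It gives the time, the measured TCP pose, the force and the opening at its end, in the units of the state.
- env.observe(): the state, without advancing time (a new reading comes with each control period).
- env.get_image(name): name is "scene" or "top" or "wrist"; returns a dict with "image" (384x512x3 uint8, red, green, blue), "fov_y" (degrees; the focal length in pixels is half the picture's height over the tangent of half this angle, whatever the lens; pixels are square), "cx", "cy" (the principal point, pixels), "k1" (the pictures are not rectified: a ray, as slopes to the right and down, at radius r is drawn at 1 + k1 r^2 times it, then the intrinsics apply), "R" (3x3) and "t" (3): a world point X has camera coordinates R X + t. Camera axes: x right, y down, z forward; pixel columns grow to the right and rows downward; lengths in m; the calibration is good to about 2 mm. A picture is of the moment at which its call begins. There is no depth.
- env.close_job(): hands the job in, once; it reports no verdict.
The state is a dict: "time_s": time; "q": joint angles; "qvel": joint speeds; "joint_efforts": joint torques, N m; "position": TCP position; "tool_rot": TCP orientation; "ft_force": force on the tool from outside, world axes, zero at the start; "wrist_torque": the same for the moment, N m; "grip_width": finger opening in m.
Only numpy, scipy, OpenCV 4.12 (cv2) and the standard library are available. Lean on these libraries where they do the work, as an engineer would, in place of code of your own. Each camera call takes 0.05 s, during which the arm holds its last target. There are 200 camera calls.

TASK

Set out the goggle kit on the aluminium display board as one straight row: centre the red filter on the blue plinth and the white eyepiece on the wooden plinth, and stand the black lens barrel and the steel spike on the board between the two plinths so that all four are evenly spaced, the barrel next to the blue plinth and the spike next to the wooden one. Then put the brass cap squarely on top of the barrel. Everything stands upright as it does now, and the red eyepiece and the black filter stay where they are.

Things in the scene. Friction and masses are not known exactly. Their poses are not given: they have to be found in the camera images.
- board: fixed flat bare-aluminium display board lying on the table, 90 mm (its x) by 380 mm (its y), 12 mm thick; origin at the centre of its underside, z up. The two plinths stand on its long centre line (x = 0), 150 mm either side of its centre; which is at which end differs from start to start.
- blue_plinth: fixed round blue plinth on the board, 72 mm diameter, 18 mm high (its flat top is 30 mm above the table); origin at the centre of its underside, which is on the board's top. 300 mm from the wooden plinth, centre to centre.
- wood_plinth: fixed round plinth of brown wood on the board, same size as the blue one: 72 mm diameter, 18 mm high; origin at the centre of its underside.
- white_eyepiece: loose round goggle eyepiece, white with a yellow lens on top, standing lens up; 56 mm diameter up to 24 mm height, then a 50 mm rim up to 32 mm; about 70 g; origin at the centre of its underside, z up.
- red_filter: loose red filter canister, an upright cylinder with a perforated steel disc on top, 56 mm diameter, 35 mm high; about 90 g; origin at the centre of its underside, z up.
- barrel: loose black lens barrel, an upright cylinder with steel bands and a dark green glass in its flat top, 46 mm diameter, 50 mm high; about 120 g; origin at the centre of its underside, z up.
- cap: loose brass lens cap with a mesh on top, a flat cylinder 44 mm diameter, 20 mm high, flat underside (it simply rests on the barrel); about 50 g; origin at the centre of its underside, z up.
- spike: loose steel spike stud, a dark cylindrical foot 36 mm diameter and 24 mm high with a bright cone on it, 52 mm high in all; about 70 g; origin at the centre of its underside, z up. Grip it by the foot.
- red_eyepiece: loose look-alike, not part of the kit: same shape and size as the white eyepiece, but red with a yellow lens; must stay where it is. Origin at the centre of its underside.
- black_filter: loose look-alike, not part of the kit: same shape and size as the red filter (35 mm high, perforated steel disc on top), but black; must stay where it is. Origin at the centre of its underside.
Things that resemble listed ones, but are neither listed nor needed, are in the scene too. What is shaped like the spike but pink, purple or turquoise is not meant.

How it is judged (in metres and radians):
At the end, for the whole second after the job is handed in: Filter on the blue plinth, eyepiece on the wooden one, within 12 mm of centre; barrel and spike on the board, 85 to 115 mm from their plinths, within 15 mm of its centre line; cap on the barrel within 10 mm; all upright (0.1 rad) and at rest (horizontal distance between white_eyepiece and wood_plinth below 0.012 m and z of white_eyepiece in the frame of wood_plinth between 0.014 and 0.022 m and horizontal distance between red_filter and blue_plinth below 0.012 m and z of red_filter in the frame of blue_plinth between 0.014 and 0.022 m and horizontal distance between barrel and blue_plinth between 0.085 and 0.115 m and x of barrel in the frame of board between -0.015 and 0.015 m and y of barrel in the frame of board between -0.08 and 0.08 m and z of barrel in the frame of board between 0.008 and 0.016 m and horizontal distance between spike and wood_plinth between 0.085 and 0.115 m and x of spike in the frame of board between -0.015 and 0.015 m and y of spike in the frame of board between -0.08 and 0.08 m and z of spike in the frame of board between 0.008 and 0.016 m and horizontal distance between cap and barrel below 0.01 m and z of cap in the frame of barrel between 0.046 and 0.054 m and angle between each of white_eyepiece, red_filter, barrel, cap, spike's own z axis and vertical below 0.1 rad and linear speed of each of white_eyepiece, red_filter, barrel, cap, spike below 0.01 m/s); the robot touches nothing.
It fails at once if the red eyepiece is moved by more than 20 mm (distance of red_eyepiece from where it was at the start of the episode above 0.02 m).
It fails at once if the black filter is moved by more than 20 mm (distance of black_filter from where it was at the start of the episode above 0.02 m).
It also fails if it takes over 112 s, if anything falls off the work surface, if the arm or the gripper's body presses on something with over 40 N, if the wrist force passes 120 N, or if a joint passes its speed limit or range.

## Working session

There is one attempt and no reset: what is moved stays moved. The work goes in short steps, Python scripts to look and compute and a tool call to move; the robot and the scene stay as the last step left them, time stands still between calls to the robot, and variables do not carry over. Pictures are saved under pics/ and viewed, on a budget of 14 in all, crops included, one or two more only if the job needs it, and the job is handed in when it is done.

Besides the shell and the picture viewer there is one more tool, called as a command line: name --argument value ..., lists and objects as JSON in quotes. carry_out: Moves the arm, as the interface text tells. Its arguments: {"type":"object","properties":{"motion":{"type":"array","items":{"type":"array","items":{"type":"array","items":{"type":"number"}}}},"grip_force":{"type":"number"}},"required":["motion"]}

```bash
ls; mkdir -p pics; cat > h.py <<'E'
import numpy as np, cv2
from rig import env
def shot(name, fn=None):
    d=env.get_image(name)
    if fn: cv2.imwrite('pics/'+fn, cv2.cvtColor(d['image'],cv2.COLOR_RGB2BGR))
    return d
def KD(d):
    f=d['image'].shape[0]/2/np.tan(np.radians(d['fov_y'])/2)
    return np.array([[f,0,d['cx']],[0,f,d['cy']],[0,0,1.]]), np.array([d['k1'],0,0,0.])
def unproj(d,uv,z):
    K,D=KD(d); R=np.array(d['R']);t=np.array(d['t'])
    p=cv2.undistortPoints(np.array(uv,float).reshape(-1,1,2),K,D).reshape(-1,2)
    r=np.c_[p,np.ones(len(p))]@R; c=-R.T@t
    z=np.broadcast_to(z,len(p))
    return c+r*((z-c[2])/r[:,2])[:,None]
def proj(d,X):
    K,D=KD(d); R=np.array(d['R']);t=np.array(d['t'])
    return cv2.projectPoints(np.array(X,float).reshape(-1,1,3),cv2.Rodrigues(R)[0],t,K,D)[0].reshape(-1,2)
E
python3 - <<'E'
from h import *
a=shot('scene','s0.png');b=shot('top','t0.png')
for d in(a,b):print(d['fov_y'],d['k1'],d['cx'],d['cy'],np.round(-np.array(d['R']).T@d['t'],3),np.round(d['R'],2).tolist())
im=cv2.imread('pics/t0.png');cv2.imwrite('pics/t0b.png',cv2.resize(im,(800,600),interpolation=cv2.INTER_CUBIC))
im=cv2.imread('pics/s0.png');cv2.imwrite('pics/s0b.png',cv2.resize(im,(800,600),interpolation=cv2.INTER_CUBIC))
print(env.observe())
E
```

```text
pics
45.63800096991696 -0.015617625451839215 258.13374821933826 195.46653968728273 [ 1.101 -0.166  0.959] [[0.28, 0.96, 0.0], [0.79, -0.23, -0.57], [-0.55, 0.16, -0.82]]
48.16204384019006 0.0028446098684236976 256.01917484412377 192.09830993357178 [ 0.425 -0.003  1.042] [[0.02, -1.0, -0.01], [-1.0, -0.02, -0.06], [0.06, 0.01, -1.0]]
{'time_s': 0.1, 'q': array([ 5.77968027e+01,  2.18383336e+01,  7.43773152e+01,  1.07524796e-03,
        8.38577459e+01, -1.23381319e+01]), 'qvel': array([ 0.0389794 , -0.16005031,  0.01134999, -0.08816391, -0.01173549,
        0.05522771]), 'joint_efforts': array([ 3.78558703e-03, -4.49214792e+01, -2.31654364e+01, -2.07445419e-04,
        3.63901963e-03,  3.30386035e-05]), 'position': array([0.18678668, 0.51706606, 0.24178045]), 'tool_rot': array([[-6.98451290e-04,  3.39807636e-01,  9.40494701e-01],
       [-1.07397227e-03,  9.40494133e-01, -3.39808228e-01],
       [-9.99999179e-01, -1.24740472e-03, -2.91945364e-04]]), 'ft_force': array([ 0.05743144,  0.68679917, -0.80912312]), 'wrist_torque': array([ 0.01783125, -0.02143685,  0.00729548]), 'grip_width': 0.08503603830451292}
```

View pics/t0b.png

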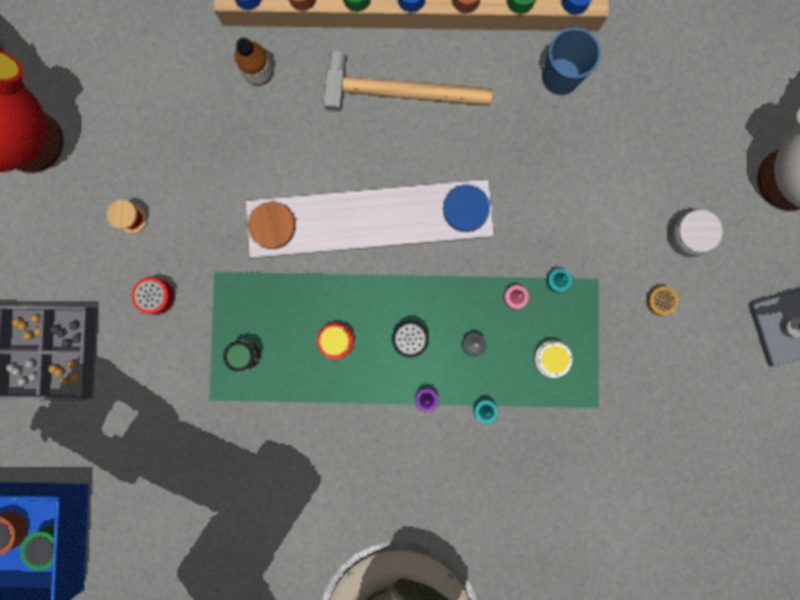

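View pics/s0b.png

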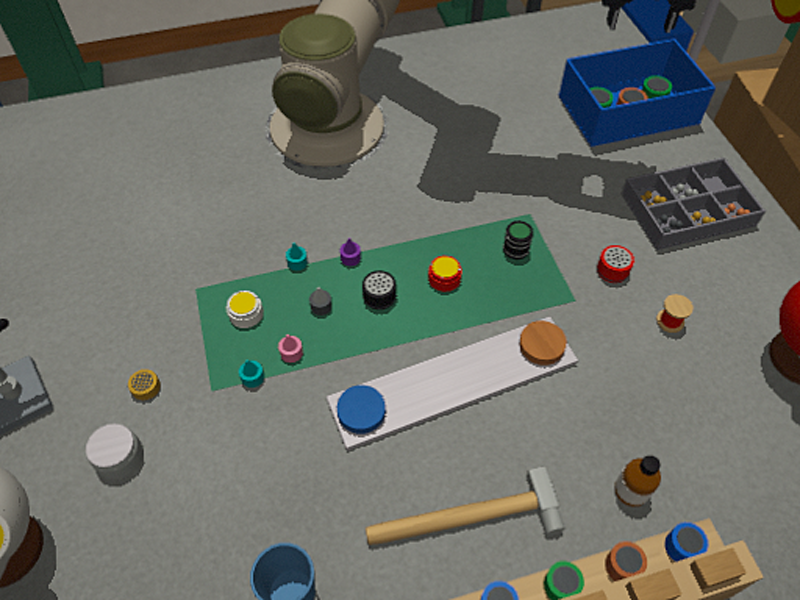

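Named from the top view (800x600 pixels):
- **Barrel:** (240,355).
- **Red filter:** (152,295), outside the mat. The black filter look-alike is at (410,338).
- **White eyepiece:** (554,358). The red look-alike is at (335,340).
- **Spike:** (473,343), the only grey one. The pink, purple and turquoise studs are not meant.
- **Cap:** brass, (664,300).
- **Plinths:** wood at (271,225), blue at (467,208).

Next I refine these by fitting outlines in both views.

```bash
cat >> h.py <<'E'
from scipy.optimize import minimize
SH={'white':[(0,.028),(.024,.028),(.032,.025)],'redf':[(0,.028),(.035,.028)],'barrel':[(0,.023),(.05,.023)],'cap':[(0,.022),(.02,.022)],
'spike':[(0,.018),(.024,.018),(.052,.001)],'rede':[(0,.028),(.024,.028),(.032,.025)],'blackf':[(0,.028),(.035,.028)],'wood':[(0,.036),(.018,.036)],'blue':[(0,.036),(.018,.036)]}
A=np.linspace(0,2*np.pi,60,endpoint=False)
def hull(d,n,xy,z0):
    P=np.concatenate([np.c_[xy[0]+r*np.cos(A),xy[1]+r*np.sin(A),np.full(60,z0+z)] for z,r in SH[n]])
    return cv2.convexHull(proj(d,P).astype(np.float32)).reshape(-1,2)
def samp(h,n=150):
    h=np.r_[h,h[:1]];s=np.r_[0,np.cumsum(np.linalg.norm(np.diff(h,axis=0),axis=1))]
    q=np.linspace(0,s[-1],n,endpoint=False);return np.c_[np.interp(q,s,h[:,0]),np.interp(q,s,h[:,1])].astype(np.float32)
def grad(d):
    g=cv2.GaussianBlur(d['image'],(0,0),.8).astype(np.float32)
    m=np.sqrt(sum(cv2.Sobel(g,cv2.CV_32F,*o,ksize=3)**2 for o in((1,0),(0,1)))).max(2);return np.minimum(m,150)
def fit(ds,n,xy,z0):
    gs=[grad(d) for d in ds]
    def c(p):
        v=0
        for d,g in zip(ds,gs):
            s=samp(hull(d,n,p,z0));v-=cv2.remap(g,s[None,:,0],s[None,:,1],cv2.INTER_LINEAR).mean()
        return v
    G=[(c((xy[0]+a,xy[1]+b)),xy[0]+a,xy[1]+b) for a in np.arange(-.012,.0121,.002) for b in np.arange(-.012,.0121,.002)]
    b=min(G);r=minimize(c,b[1:],method='Nelder-Mead',options=dict(initial_simplex=[b[1:],(b[1]+.002,b[2]),(b[1],b[2]+.002)]));return r.x
E
python3 - <<'E'
from h import *
t=shot('top');s=shot('scene')
px={'barrel':(238,355,.05,0),'rede':(335,340,.032,0),'blackf':(410,337,.035,0),'spike':(473,344,.03,0),'white':(553,359,.032,0),'redf':(151,295,.035,0),'cap':(663,299,.02,0),'wood':(271,225,.03,.012),'blue':(467,207,.03,.012)}
sv={}
vis=[cv2.resize(cv2.cvtColor(d['image'],cv2.COLOR_RGB2BGR),None,fx=3,fy=3,interpolation=cv2.INTER_CUBIC) for d in (t,s)]
for n,(u,v,z,z0) in px.items():
    p=unproj(t,[(u*.64,v*.64)],z)[0,:2]
    f=fit([t,s],n,p,z0);ft=fit([t],n,p,z0);fs=fit([s],n,p,z0);sv[n]=f
    print(n,*[np.round(x*1000,1) for x in(p,f,ft,fs)])
    for d,im in zip((t,s),vis): cv2.polylines(im,[np.int32(hull(d,n,f,z0)*3+1)],True,(255,0,255),1)
np.savez('pos.npz',**sv)
w=sv['wood']-sv['blue'];print(np.linalg.norm(w))
cv2.imwrite('pics/ot.png',cv2.resize(vis[0][300:800,220:1400],(800,339)))
cv2.imwrite('pics/os.png',cv2.resize(vis[1][380:960,200:1320],(800,414)))
cv2.imwrite('pics/o.png',np.vstack([cv2.imread('pics/ot.png')[:,:],cv2.imread('pics/os.png')])[:600] if 0 else np.vstack([cv2.resize(vis[0][320:800,220:1400],(720,293)),cv2.resize(vis[1][400:900,240:1260],(720,307))]))
E
```

```text
barrel [400.1 244.5] [400.  244.6] [399.7 245.4] [401.2 243. ]
rede [425.  103.7] [426.1 105.4] [424.8 106.3] [427.7 104.2]
blackf [431.7  -9. ] [437.1 -10. ] [436.4  -8.8] [438.8 -11.5]
spike [ 423.  -103.9] [ 427.2 -106.2] [ 427.  -105.1] [ 427.4 -107.4]
white [ 403.  -223.5] [ 403.8 -227.8] [ 403.1 -227.6] [ 404.  -227.6]
redf [487.3 382.8] [488.4 385.5] [487.6 386.2] [488.8 384.8]
cap [ 496.9 -392.4] [ 496.9 -394.2] [ 495.6 -392.7] [ 498.8 -395.4]
wood [598.  205.9] [600.8 205.5] [599.2 206.3] [603.  204.6]
blue [631.  -92.1] [632.9 -91. ] [630.9 -89.7] [635.2 -91.6]
0.298227779861531
```

View pics/o.png

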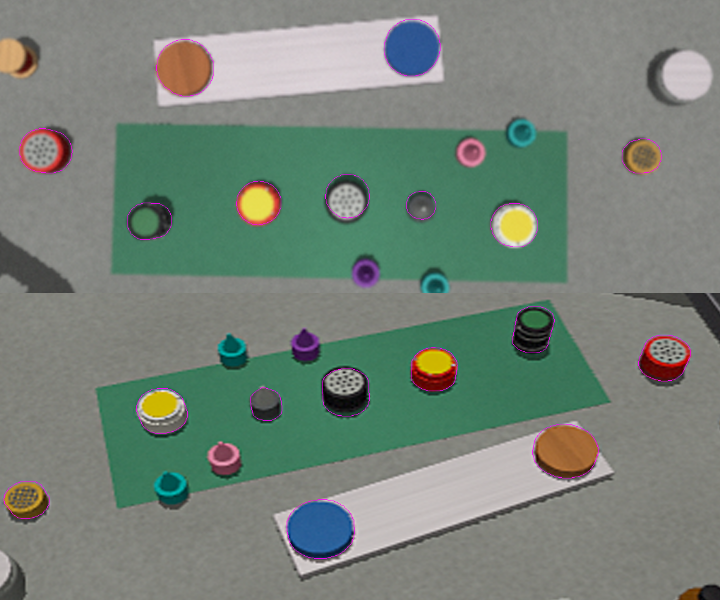

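carry_out --motion '[[[0,-1,4,0.124,0,0,8.5],[0,-1.5,8,0.248,0,0,8.5],[0,-2,12,0.372,0,0,8.5],[0,-2,16,0.496,0,0,8.5],[0,-2,20,0.62,0,0,8.5]]]'

```text
time_s: 0.62
position: [0.3697, 0.4293, 0.2424]
tool_rot: [[-0.0, 0.827, 0.563], [-0.0, 0.563, -0.827], [-1.0, -0.0, -0.0]]
ft_force: [-0.5, 1.0, -0.4]
grip_width: 0.0851
```

```bash
cat >> h.py <<'E'
YAW=np.radians(6.14)
TR=np.array([[0,np.cos(YAW),np.sin(YAW)],[0,np.sin(YAW),-np.cos(YAW)],[-1,0,0]])
from scipy.spatial.transform import Rotation as Ro
def go(*targets):
    o=env.observe();R=o['tool_rot'];p=o['position']
    print('now',np.round(p*1000,1),'w',round(o['grip_width']*1000,1),'F',np.round(o['ft_force'],1))
    print('turn',np.round(Ro.from_matrix(R.T@TR).as_rotvec(),3))
    for T in targets: print(T,'->cm',np.round(R.T@(np.array(T)/1000-p)*100,2))
E
python3 -c "
from h import *
go((488,385.5,150))"
```

```text
now [369.7 429.3 242.4] w 85.1 F [-0.5  1.  -0.4]
turn [ 0.491 -0.     0.   ]
(488, 385.5, 150) ->cm [ 9.24  7.31 10.28]
```

carry_out --motion '[[[2,1.5,2.5,0.124,0,0,8.5],[4,3,5,0.248,0,0,8.5],[6,5,7.5,0.372,0,0,8.5],[9.2,7.3,10.3,0.491,0,0,8.5],[9.2,7.3,10.3,0.491,0,0,8.5]]]'

```text
time_s: 1.03
position: [0.4894, 0.3843, 0.1452]
tool_rot: [[-0.005, 0.995, 0.103], [-0.004, 0.103, -0.995], [-1.0, -0.005, 0.003]]
ft_force: [-0.7, -0.5, -0.8]
grip_width: 0.0851
```

```bash
python3 -c "
from h import *
go((488,385.5,18))
d=shot('wrist');p=np.load('pos.npz')['redf'];im=cv2.cvtColor(d['image'],cv2.COLOR_RGB2BGR)
cv2.polylines(im,[np.int32(hull(d,'redf',p,0))],True,(255,0,255),1)
f=fit([d],'redf',p,0);print(f)
cv2.polylines(im,[np.int32(hull(d,'redf',f,0))],True,(0,255,0),1)
cv2.imwrite('pics/w0.png',im)"
```

```text
now [489.4 384.3 145.2] w 85.1 F [-0.7 -0.5 -0.8]
turn [-0.004  0.003  0.005]
(488, 385.5, 18) ->cm [12.72 -0.06 -0.17]
[0.48890584 0.38583008]
```

View pics/w0.png

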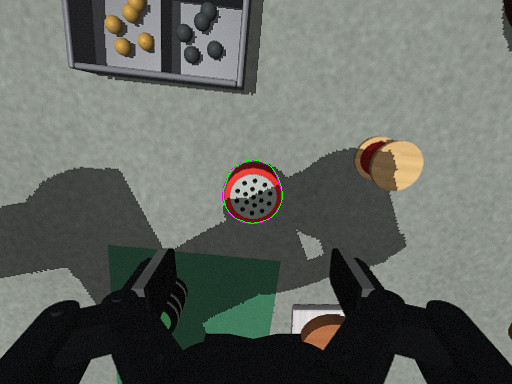

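The wrist view shows the red filter at (253,192), and its fit is within 1 mm of the estimate. The fingers are clear on both sides, so I descend and grip.

carry_out --motion '[[[4,0,0,0,0,0,8.5],[8,0,0,0,0,0,8.5],[11,0,0,0,0,0,8.5],[13.1,0,0,0,0,0,8.5],[13.1,0,0,0,0,0,8.5]]]'

```text
time_s: 1.5
position: [0.4842, 0.3867, 0.0159]
tool_rot: [[-0.007, 0.993, 0.115], [-0.003, 0.115, -0.993], [-1.0, -0.007, 0.002]]
ft_force: [-1.2, -1.3, -0.6]
grip_width: 0.085
```

carry_out --motion '[[[0,0,0,0,0,0,5],[0,0,0,0,0,0,5],[0,0,0,0,0,0,5],[0,0,0,0,0,0,5],[0,0,0,0,0,0,5]]]' --grip_force 40

```text
time_s: 1.92
position: [0.4877, 0.388, 0.022]
tool_rot: [[0.004, 0.994, 0.113], [0.002, 0.113, -0.994], [-1.0, 0.004, -0.002]]
ft_force: [-0.9, 0.9, 7.8]
grip_width: 0.0549
```

```bash
python3 -c "
from h import *
go((488.4,385.5,18),(633,-91,110))"
```

```text
now [487.7 388.   22. ] w 54.9 F [-0.9  0.9  7.8]
turn [ 0.006 -0.002 -0.004]
(488.4, 385.5, 18) ->cm [0.4  0.04 0.26]
(633, -91, 110) ->cm [-8.85  9.05 49.22]
```

carry_out --motion '[[[-3,0,0,0,0,0,5],[-6,0,0,0,0,0,5],[-9,0,0,0,0,0,5],[-9,0,0,0,0,0,5],[-9,0,0,0,0,0,5]]]'

```text
time_s: 2.33
position: [0.4875, 0.3876, 0.1122]
tool_rot: [[0.005, 0.994, 0.113], [0.002, 0.113, -0.994], [-1.0, 0.005, -0.002]]
ft_force: [0.4, -0.1, -1.3]
grip_width: 0.0547
```

```bash
python3 -c "
from h import *
go((488.4,385.5,110),(633,-91,110))
d=shot('wrist','w1.png')"
```

```text
now [487.5 387.6 112.2] w 54.7 F [ 0.4 -0.1 -1.3]
turn [ 0.006 -0.002 -0.005]
(488.4, 385.5, 110) ->cm [0.22 0.07 0.22]
(633, -91, 110) ->cm [ 0.17  9.05 49.2 ]
```

View pics/w1.png

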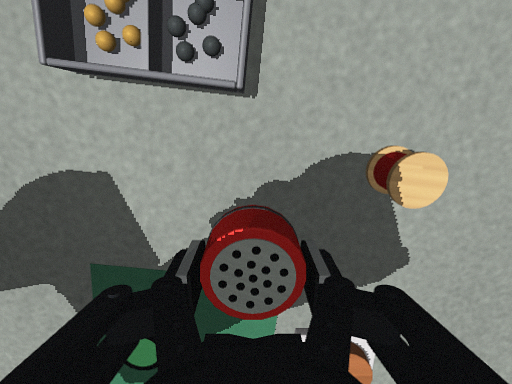

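```bash
cat >> h.py <<'E'
def inhand(n,dz,drop):
    "object centre relative to TCP in tool axes (mm); dz = TCP height over object's underside (mm)"
    o=env.observe();p=o['position'];d=shot('wrist')
    f=fit([d],n,p[:2],p[2]-dz/1000)
    print(n,'offset world mm',np.round((f-p[:2])*1000,1));return (f-p[:2])*1000
E
python3 -c "
from h import *
for dz in (18,22,26): inhand('redf',dz,0)"
```

```text
redf offset world mm [-1.6  1.5]
redf offset world mm [ 0.2 -2.5]
redf offset world mm [ 0.6 -5.2]
```

carry_out --motion '[[[0,0.9,4,0,0,0,5],[0,1.8,8,0,0,0,5],[0,2.7,12,0,0,0,5],[0,3.6,16,0,0,0,5],[0,4.5,20,0,0,0,5]]]'

```text
time_s: 2.95
position: [0.554, 0.1916, 0.1084]
tool_rot: [[-0.002, 0.994, 0.113], [-0.0, 0.113, -0.994], [-1.0, -0.002, 0.0]]
ft_force: [0.4, 0.2, -1.1]
grip_width: 0.0546
```

carry_out --motion '[[[0,0.9,4,0,0,0,5],[0,1.8,8,0,0,0,5],[0,2.7,12,0,0,0,5],[0,3.6,16,0,0,0,5],[0,4.5,20,0,0,0,5]]]'

```text
time_s: 3.37
position: [0.6213, -0.0022, 0.1084]
tool_rot: [[-0.002, 0.994, 0.113], [0.0, 0.113, -0.994], [-1.0, -0.002, -0.001]]
ft_force: [0.7, -0.8, -0.7]
grip_width: 0.0549
```

```bash
python3 -c "
from h import *
go((633,-91,110))
f=inhand('redf',22,0)
d=shot('wrist','w2.png');p=np.load('pos.npz')['blue']
print(p,fit([d],'blue',p,.012))
"
```

```text
now [621.3  -2.2 108.4] w 54.9 F [ 0.7 -0.8 -0.7]
turn [ 0.006 -0.001  0.002]
(633, -91, 110) ->cm [-0.17  0.16  8.96]
redf offset world mm [ 0.3 -3. ]
[ 0.63294976 -0.09099519] [ 0.63373119 -0.07948191]
```

carry_out --motion '[[[0,0.15,4.4,0,0,0,5],[0,0.15,8.7,0,0,0,5],[2,0.15,8.7,0,0,0,5],[4.5,0.15,8.7,0,0,0,5],[4.5,0.15,8.7,0,0,0,5]]]'

```text
time_s: 3.88
position: [0.63, -0.0861, 0.0591]
tool_rot: [[-0.009, 0.994, 0.112], [0.003, 0.112, -0.994], [-1.0, -0.009, -0.004]]
ft_force: [-0.0, 0.6, -2.2]
grip_width: 0.0547
```

carry_out --motion '[[[0.3,0,0,0,0,0,5],[0.6,0,0,0,0,0,5],[0.8,0,0,0,0,0,5],[0.8,0,0,0,0,0,5],[0.8,0,0,0,0,0,5]]]'

```text
time_s: 4.3
position: [0.6329, -0.0861, 0.057]
tool_rot: [[0.001, 0.994, 0.113], [-0.0, 0.113, -0.994], [-1.0, 0.001, 0.0]]
ft_force: [0.1, -0.0, -0.1]
grip_width: 0.0546
```

```bash
python3 -c "
from h import *
go((632.5,-88.5,52));print(fit([shot('top'),shot('scene')],'redf',(.633,-.091),.030))"
```

```text
now [632.9 -86.1  57. ] w 54.6 F [ 0.1 -0.  -0.1]
turn [ 0.006  0.    -0.001]
(632.5, -88.5, 52) ->cm [ 0.5  -0.07  0.23]
[ 0.64495916 -0.08540308]
```

carry_out --motion '[[[0.1,-0.1,0.25,0,0,0,5],[0.3,-0.1,0.25,0,0,0,5],[0.4,-0.1,0.25,0,0,0,5],[0.4,-0.1,0.25,0,0,0,5]]]'

```text
time_s: 4.73
position: [0.6319, -0.0892, 0.0522]
tool_rot: [[-0.0, 0.994, 0.113], [-0.0, 0.113, -0.994], [-1.0, -0.0, -0.0]]
ft_force: [-0.0, 0.8, -1.7]
grip_width: 0.0547
```

```bash
python3 -c "
from h import *
go((632.5,-88.5,52))"
```

```text
now [631.9 -89.2  52.2] w 54.7 F [-0.   0.8 -1.7]
turn [ 0.006 -0.     0.   ]
(632.5, -88.5, 52) ->cm [ 0.02  0.07 -0.06]
```

carry_out --motion '[[[0.1,0,0,0,0,0,5],[0.2,0,0,0,0,0,5],[0.2,0,0,0,0,0,5]]]'

```text
time_s: 4.98
position: [0.6319, -0.0892, 0.052]
tool_rot: [[0.001, 0.994, 0.113], [-0.001, 0.113, -0.994], [-1.0, 0.001, 0.001]]
ft_force: [-5.7, 0.5, 12.4]
grip_width: 0.0544
```

carry_out --motion '[[[0.1,0,0,0,0,0,5],[0.2,0,0,0,0,0,5],[0.2,0,0,0,0,0,5]]]'

```text
time_s: 5.23
position: [0.6319, -0.0892, 0.052]
tool_rot: [[0.002, 0.994, 0.113], [-0.001, 0.113, -0.994], [-1.0, 0.002, 0.002]]
ft_force: [-11.9, 1.6, 25.9]
grip_width: 0.0546
```

Contact came at TCP z = 52 mm, which matches the 22 + 30 mm expected. I release and rise.

carry_out --motion '[[[-0.3,0,0,0,0,0,5],[-0.3,0,0,0,0,0,8.5],[-0.3,0,0,0,0,0,8.5],[-0.3,0,0,0,0,0,8.5],[-0.3,0,0,0,0,0,8.5]]]'

```text
time_s: 5.65
position: [0.6318, -0.089, 0.0508]
tool_rot: [[-0.001, 0.994, 0.113], [0.0, 0.113, -0.994], [-1.0, -0.001, -0.0]]
ft_force: [0.4, 0.2, -0.9]
grip_width: 0.0851
```

carry_out --motion '[[[-1,0,0,0,0,0,8.5],[-4,0,0,0,0,0,8.5],[-8,0,0,0,0,0,8.5],[-10,0,0,0,0,0,8.5],[-10,0,0,0,0,0,8.5]]]'

```text
time_s: 6.07
position: [0.6338, -0.0896, 0.1574]
tool_rot: [[0.009, 0.994, 0.113], [-0.003, 0.113, -0.994], [-1.0, 0.009, 0.004]]
ft_force: [0.1, -0.4, -0.4]
grip_width: 0.0853
```

```bash
python3 -c "
from h import *
d=shot('wrist','w3.png');p=np.load('pos.npz')['blue']
print(fit([d],'blue',p,.012),fit([d],'redf',p,.030))
go((403.8,-227.8,150))
"
```

```text
[ 0.63264871 -0.09322072] [ 0.63250669 -0.09239164]
now [632.9 -89.3 154.4] w 84.6 F [ 0.6  0.  -0.6]
turn [ 0.006  0.002 -0.005]
(403.8, -227.8, 150) ->cm [  0.35 -24.33  11.18]
```

carry_out --motion '[[[0,-3.6,1.7,0,0,0,8.5],[0,-7.2,3.4,0,0,0,8.5],[0,-10.8,5,0,0,0,8.5],[0,-14.4,6.7,0,0,0,8.5],[0.4,-18,8.3,0.006,0,0,8.5]]]'

```text
time_s: 6.53
position: [0.4606, -0.1922, 0.147]
tool_rot: [[-0.001, 0.994, 0.107], [0.0, 0.107, -0.994], [-1.0, -0.001, -0.0]]
ft_force: [1.1, -0.2, -0.5]
grip_width: 0.0844
```

carry_out --motion '[[[0,-3.2,1.4,0,0,0,8.5],[0,-6.3,2.9,0,0,0,8.5],[0,-6.3,2.9,0,0,0,8.5],[0,-6.3,2.9,0,0,0,8.5]]]'

```text
time_s: 6.87
position: [0.4017, -0.2279, 0.1469]
tool_rot: [[-0.001, 0.995, 0.104], [0.001, 0.104, -0.995], [-1.0, -0.001, -0.001]]
ft_force: [0.2, 0.3, 0.3]
grip_width: 0.0851
```

```bash
python3 -c "
from h import *
d=shot('wrist','w4.png');p=np.load('pos.npz')['white']
f=fit([d],'white',p,0);print(f)
go((*f*1000,16))
"
```

```text
[ 0.40452295 -0.22715157]
now [ 402.7 -227.4  147. ] w 85.2 F [-0.4 -0.3  0.3]
turn [-0.002 -0.001  0.   ]
(np.float64(404.5229461727145), np.float64(-227.15157442435085), 16) ->cm [13.1   0.19  0.  ]
```

carry_out --motion '[[[4,0.2,0,0,0,0,8.5],[8,0.2,0,0,0,0,8.5],[11,0.2,0,0,0,0,8.5],[13.2,0.2,0,0,0,0,8.5],[13.2,0.2,0,0,0,0,8.5]]]'

```text
time_s: 7.33
position: [0.4042, -0.225, 0.0116]
tool_rot: [[-0.006, 0.994, 0.108], [0.005, 0.108, -0.994], [-1.0, -0.005, -0.006]]
ft_force: [-0.9, -0.8, -0.3]
grip_width: 0.0848
```

carry_out --motion '[[[0,0,0,0,0,0,5],[0,0,0,0,0,0,5],[0,0,0,0,0,0,5],[0,0,0,0,0,0,5],[0,0,0,0,0,0,5]]]' --grip_force 40

```text
time_s: 7.75
position: [0.4058, -0.2274, 0.017]
tool_rot: [[0.003, 0.994, 0.107], [-0.002, 0.107, -0.994], [-1.0, 0.002, 0.002]]
ft_force: [2.1, 3.3, 7.4]
grip_width: 0.0542
```

carry_out --motion '[[[-3,0,0,0,0,0,5],[-6,0,0,0,0,0,5],[-10,0,0,0,0,0,5],[-12,0,0,0,0,0,5],[-12,0,0,0,0,0,5]]]'

```text
time_s: 8.17
position: [0.4064, -0.2284, 0.1404]
tool_rot: [[0.007, 0.994, 0.107], [-0.007, 0.107, -0.994], [-1.0, 0.007, 0.008]]
ft_force: [0.4, 0.2, -0.8]
grip_width: 0.0544
```

```bash
python3 -c "
from h import *
go((600.8,205.5,140))
d=shot('wrist','w5.png')
inhand('white',16,0);inhand('white',14,0)
"
```

```text
now [ 406.4 -228.4  140.4] w 54.4 F [ 0.4  0.2 -0.8]
turn [ 0.     0.008 -0.007]
(600.8, 205.5, 140) ->cm [ -0.13  23.97 -41.06]
white offset world mm [-0.1  0. ]
white offset world mm [  1.1 -12.1]
```

View pics/w5.png

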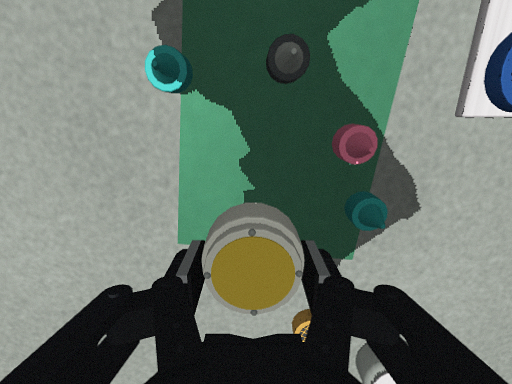

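The eyepiece is held upright at (253,272). Now I carry it to the wooden plinth.

carry_out --motion '[[[0,2,-3.4,0,0,0,5],[0,4,-6.8,0,0,0,5],[0,6,-10.2,0,0,0,5],[0,8,-13.7,0,0,0,5],[0,10,-17.1,0,0,0,5]]]'

```text
time_s: 8.73
position: [0.4858, -0.0444, 0.134]
tool_rot: [[-0.003, 0.994, 0.106], [0.001, 0.106, -0.994], [-1.0, -0.003, -0.001]]
ft_force: [-0.2, -0.8, -1.2]
grip_width: 0.0542
```

carry_out --motion '[[[0,2,-3.4,0,0,0,5],[0,4,-6.8,0,0,0,5],[0,6,-10.2,0,0,0,5],[0,8,-13.7,0,0,0,5],[0,10,-17.1,0,0,0,5]]]'

```text
time_s: 9.15
position: [0.567, 0.1364, 0.1336]
tool_rot: [[-0.003, 0.994, 0.107], [-0.0, 0.107, -0.994], [-1.0, -0.003, -0.0]]
ft_force: [-0.3, -0.1, 0.4]
grip_width: 0.0543
```

carry_out --motion '[[[0,2,-3.4,0,0,0,5],[0,4,-6.8,0,0,0,5],[0,4,-6.8,0,0,0,5],[0,4,-6.8,0,0,0,5]]]'

```text
time_s: 9.48
position: [0.5992, 0.2077, 0.1329]
tool_rot: [[-0.003, 0.994, 0.11], [-0.001, 0.11, -0.994], [-1.0, -0.003, 0.0]]
ft_force: [0.1, -0.2, -1.2]
grip_width: 0.0546
```

```bash
python3 -c "
from h import *
go((601,206,50))
inhand('white',17,0)
"
```

```text
now [599.2 207.7 132.9] w 54.6 F [ 0.1 -0.2 -1.2]
turn [0.003 0.    0.003]
(601, 206, 50) ->cm [8.29 0.19 0.19]
white offset world mm [-0. -0.]
```

carry_out --motion '[[[3,0.2,0.2,0,0,0,5],[6,0.2,0.2,0,0,0,5],[8,0.2,0.2,0,0,0,5],[8,0.2,0.2,0,0,0,5],[8,0.2,0.2,0,0,0,5]]]'

```text
time_s: 9.95
position: [0.6014, 0.2031, 0.0548]
tool_rot: [[-0.003, 0.994, 0.105], [-0.001, 0.105, -0.994], [-1.0, -0.003, 0.0]]
ft_force: [0.7, -0.5, 0.6]
grip_width: 0.0545
```

carry_out --motion '[[[0.1,0,0,0,0,0,5],[0.2,0,0,0,0,0,5],[0.3,0,0,0,0,0,5],[0.3,0,0,0,0,0,5]]]'

```text
time_s: 10.28
position: [0.6022, 0.2043, 0.0531]
tool_rot: [[0.001, 0.994, 0.107], [0.0, 0.107, -0.994], [-1.0, 0.001, -0.0]]
ft_force: [0.6, -0.3, -1.3]
grip_width: 0.0544
```

carry_out --motion '[[[0.2,-0.1,-0.2,0,0,0,5],[0.4,-0.1,-0.2,0,0,0,5],[0.5,-0.1,-0.2,0,0,0,5],[0.5,-0.1,-0.2,0,0,0,5]]]'

```text
time_s: 10.62
position: [0.6006, 0.2064, 0.0472]
tool_rot: [[-0.0, 0.994, 0.107], [-0.0, 0.107, -0.994], [-1.0, -0.0, -0.0]]
ft_force: [-0.5, 0.0, -0.4]
grip_width: 0.0546
```

carry_out --motion '[[[0.1,0,0,0,0,0,5],[0.2,0,0,0,0,0,5],[0.2,0,0,0,0,0,5]]]'

```text
time_s: 10.87
position: [0.6007, 0.2064, 0.047]
tool_rot: [[0.001, 0.994, 0.107], [0.0, 0.107, -0.994], [-1.0, 0.001, -0.0]]
ft_force: [-4.2, -0.9, 11.8]
grip_width: 0.0543
```

Contact came at z = 47 mm as expected. I release, then go to the barrel.

carry_out --motion '[[[-0.1,0,0,0,0,0,5],[-0.1,0,0,0,0,0,8.5],[-0.1,0,0,0,0,0,8.5],[-0.1,0,0,0,0,0,8.5],[-0.1,0,0,0,0,0,8.5]]]'

```text
time_s: 11.28
position: [0.6007, 0.2062, 0.0461]
tool_rot: [[-0.0, 0.994, 0.107], [-0.0, 0.107, -0.994], [-1.0, -0.0, 0.0]]
ft_force: [-0.2, 0.7, -1.0]
grip_width: 0.0851
```

carry_out --motion '[[[-1,0,0,0,0,0,8.5],[-4,0,0,0,0,0,8.5],[-8,0,0,0,0,0,8.5],[-11,0,0,0,0,0,8.5],[-11,0,0,0,0,0,8.5]]]'

```text
time_s: 11.7
position: [0.6031, 0.2067, 0.164]
tool_rot: [[0.012, 0.994, 0.107], [0.002, 0.107, -0.994], [-1.0, 0.012, -0.0]]
ft_force: [0.7, 1.0, 0.6]
grip_width: 0.0851
```

```bash
python3 -c "
from h import *
d=shot('wrist','w6.png');p=np.load('pos.npz')['wood']
print(fit([d],'wood',p,.012),fit([d],'white',p,.030))
go((400,244.5,155))
"
```

```text
[0.60080659 0.20697456] [0.60075395 0.20681117]
now [602.1 206.5 160.6] w 85.5 F [-0.6  0.1 -0.6]
turn [-0.    -0.    -0.008]
(400, 244.5, 155) ->cm [  0.41 -19.69  -5.94]
```

carry_out --motion '[[[0,-4,-1.2,0,0,0,8.5],[0,-8,-2.4,0,0,0,8.5],[0,-12,-3.6,0,0,0,8.5],[0,-16,-4.8,0,0,0,8.5],[0,-19.7,-5.9,0,0,0,8.5]]]'

```text
time_s: 12.17
position: [0.3958, 0.2438, 0.1557]
tool_rot: [[-0.002, 0.994, 0.107], [-0.0, 0.107, -0.994], [-1.0, -0.002, 0.0]]
ft_force: [0.6, 0.9, -0.3]
grip_width: 0.0849
```

carry_out --motion '[[[0,0,0,0,0,0,8.5],[0,0,0,0,0,0,8.5],[0,0,0,0,0,0,8.5]]]'

```text
time_s: 12.42
position: [0.399, 0.2439, 0.1563]
tool_rot: [[0.0, 0.994, 0.107], [-0.0, 0.107, -0.994], [-1.0, 0.0, 0.0]]
ft_force: [0.1, 0.1, 0.4]
grip_width: 0.0846
```

```bash
python3 -c "
from h import *
d=shot('wrist','w7.png');p=np.load('pos.npz')['barrel']
f=fit([d],'barrel',p,0);print(f)
go((*f*1000,26))
"
```

```text
[0.40020377 0.24402107]
now [399.4 243.8 156.2] w 84.6 F [0.2 0.8 0.4]
turn [-0.001  0.    -0.   ]
(np.float64(400.20377497392184), np.float64(244.02107028835428), 26) ->cm [13.02  0.08 -0.02]
```

carry_out --motion '[[[4,0.1,0,0,0,0,8.5],[8,0.1,0,0,0,0,8.5],[11,0.1,0,0,0,0,8.5],[13,0.1,0,0,0,0,8.5],[13,0.1,0,0,0,0,8.5]]]'

```text
time_s: 12.88
position: [0.3988, 0.243, 0.0227]
tool_rot: [[-0.007, 0.994, 0.105], [-0.002, 0.105, -0.994], [-1.0, -0.007, 0.001]]
ft_force: [-0.8, -1.2, 0.2]
grip_width: 0.0853
```

carry_out --motion '[[[0,0,0,0,0,0,4],[0,0,0,0,0,0,4],[0,0,0,0,0,0,4],[0,0,0,0,0,0,4],[0,0,0,0,0,0,4]]]' --grip_force 40

```text
time_s: 13.3
position: [0.4004, 0.2441, 0.0278]
tool_rot: [[0.003, 0.994, 0.107], [0.001, 0.107, -0.994], [-1.0, 0.003, -0.0]]
ft_force: [0.8, -1.2, 6.6]
grip_width: 0.0451
```

carry_out --motion '[[[0,0,0,0,0,0,4],[-3,0,0,0,0,0,4],[-6,0,0,0,0,0,4],[-9,0,0,0,0,0,4],[-9,0,0,0,0,0,4]]]'

```text
time_s: 13.72
position: [0.4017, 0.2448, 0.1219]
tool_rot: [[0.01, 0.994, 0.107], [0.003, 0.107, -0.994], [-1.0, 0.01, -0.002]]
ft_force: [0.9, 0.1, -1.2]
grip_width: 0.0448
```

```bash
python3 -c "
from h import *
go((622,7.5,115))
d=shot('wrist','w8.png')
"
```

```text
now [401.7 244.8 121.9] w 44.8 F [ 0.9  0.1 -1.2]
turn [ 0.    -0.002 -0.01 ]
(622, 7.5, 115) ->cm [ 0.84 19.35 25.95]
```

View pics/w8.png

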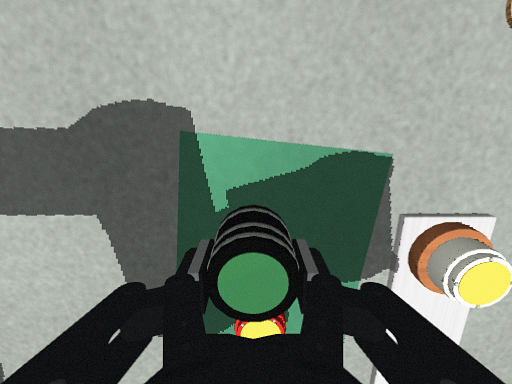

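The barrel is held upright with its green glass at (253,283). The placed eyepiece shows on the wooden plinth.

carry_out --motion '[[[0,2.4,3.2,0,0,0,4],[0,4.8,6.4,0,0,0,4],[0,7.2,9.7,0,0,0,4],[0,9.7,13,0,0,0,4],[0,12,16.2,0,0,0,4]]]'

```text
time_s: 14.18
position: [0.537, 0.0939, 0.1157]
tool_rot: [[-0.001, 0.994, 0.107], [0.0, 0.107, -0.994], [-1.0, -0.001, -0.0]]
ft_force: [1.1, 0.4, -1.1]
grip_width: 0.0451
```

carry_out --motion '[[[0,2.4,3.2,0,0,0,4],[0,4.8,6.4,0,0,0,4],[0,7.3,9.7,0,0,0,4],[0,7.3,9.7,0,0,0,4],[0,7.3,9.7,0,0,0,4]]]'

```text
time_s: 14.6
position: [0.6194, 0.0054, 0.1148]
tool_rot: [[-0.002, 0.995, 0.104], [0.0, 0.104, -0.995], [-1.0, -0.002, -0.001]]
ft_force: [-1.0, 0.3, -0.7]
grip_width: 0.0449
```

```bash
python3 -c "
from h import *
go((622,7,43))
"
```

```text
now [619.4   5.4 114.8] w 44.9 F [-1.   0.3 -0.7]
turn [-0.003 -0.001  0.002]
(622, 7, 43) ->cm [ 7.18  0.29 -0.13]
```

carry_out --motion '[[[2.5,0.2,-0.1,0,0,0,4],[5,0.2,-0.1,0,0,0,4],[6.8,0.2,-0.1,0,0,0,4],[6.8,0.2,-0.1,0,0,0,4],[6.8,0.2,-0.1,0,0,0,4]]]'

```text
time_s: 15.02
position: [0.62, 0.0092, 0.0478]
tool_rot: [[-0.002, 0.994, 0.108], [0.001, 0.108, -0.994], [-1.0, -0.002, -0.001]]
ft_force: [-0.4, 0.6, -0.0]
grip_width: 0.0452
```

carry_out --motion '[[[0,0,0,0,0,0,4],[0,0,0,0,0,0,4]]]'

```text
time_s: 15.18
position: [0.6215, 0.0085, 0.0499]
tool_rot: [[0.002, 0.994, 0.107], [-0.0, 0.107, -0.994], [-1.0, 0.002, 0.001]]
ft_force: [0.1, -0.2, -1.8]
grip_width: 0.0454
```

carry_out --motion '[[[0.4,0.05,0.15,0,0,0,4],[0.7,0.05,0.15,0,0,0,4],[0.9,0.05,0.15,0,0,0,4],[0.9,0.05,0.15,0,0,0,4],[0.9,0.05,0.15,0,0,0,4]]]'

```text
time_s: 15.6
position: [0.6217, 0.0067, 0.0399]
tool_rot: [[0.001, 0.994, 0.107], [-0.0, 0.107, -0.994], [-1.0, 0.001, 0.0]]
ft_force: [-1.8, -0.5, 5.0]
grip_width: 0.0451
```

carry_out --motion '[[[0.1,0,0,0,0,0,4],[0.2,0,0,0,0,0,4],[0.2,0,0,0,0,0,4]]]'

```text
time_s: 15.85
position: [0.6217, 0.0067, 0.0398]
tool_rot: [[0.001, 0.994, 0.107], [-0.001, 0.107, -0.994], [-1.0, 0.001, 0.001]]
ft_force: [-8.6, 0.2, 20.8]
grip_width: 0.0449
```

carry_out --motion '[[[-0.2,0,0,0,0,0,4],[-0.2,0,0,0,0,0,8.5],[-0.2,0,0,0,0,0,8.5],[-0.2,0,0,0,0,0,8.5],[-0.2,0,0,0,0,0,8.5]]]'

```text
time_s: 16.27
position: [0.6216, 0.0068, 0.0389]
tool_rot: [[-0.0, 0.994, 0.107], [0.0, 0.107, -0.994], [-1.0, -0.0, -0.0]]
ft_force: [-0.0, -0.4, -0.8]
grip_width: 0.085
```

carry_out --motion '[[[-1,0,0,0,0,0,8.5],[-4,0,0,0,0,0,8.5],[-8,0,0,0,0,0,8.5],[-11,0,0,0,0,0,8.5],[-11,0,0,0,0,0,8.5]]]'

```text
time_s: 16.68
position: [0.6241, 0.0065, 0.1568]
tool_rot: [[0.012, 0.994, 0.107], [-0.002, 0.107, -0.994], [-1.0, 0.012, 0.003]]
ft_force: [0.9, 0.5, 0.5]
grip_width: 0.0847
```

```bash
python3 -c "
from h import *
d=shot('wrist','w9.png')
print(fit([d],'barrel',(.622,.007),.012))
go((427.2,-106.2,155))
"
```

```text
[0.62176627 0.00627504]
now [623.    6.7 153.4] w 85.2 F [ 0.1  0.1 -1.4]
turn [-0.     0.002 -0.007]
(427.2, -106.2, 155) ->cm [ -0.29 -20.67   9.13]
```

carry_out --motion '[[[0,-3.5,1.5,0,0,0,8.5],[0,-7,3.1,0,0,0,8.5],[0,-10.5,4.6,0,0,0,8.5],[0,-14,6.2,0,0,0,8.5],[0,-17.5,7.7,0,0,0,8.5]]]'

```text
time_s: 17.15
position: [0.4537, -0.0887, 0.1485]
tool_rot: [[-0.002, 0.994, 0.107], [0.001, 0.107, -0.994], [-1.0, -0.002, -0.001]]
ft_force: [0.1, -1.7, 0.5]
grip_width: 0.0846
```

carry_out --motion '[[[0,-3,1.4,0,0,0,8.5],[0,-3,1.4,0,0,0,8.5],[0,-3,1.4,0,0,0,8.5],[0,-3,1.4,0,0,0,8.5]]]'

```text
time_s: 17.48
position: [0.4279, -0.1055, 0.1491]
tool_rot: [[-0.0, 0.994, 0.106], [0.0, 0.106, -0.994], [-1.0, -0.0, -0.0]]
ft_force: [-0.4, 0.2, 0.3]
grip_width: 0.0851
```

```bash
python3 -c "
from h import *
d=shot('wrist');p=np.load('pos.npz')['spike']
f=fit([d],'spike',p,0);print(f)
go((*f*1000,14))
im=cv2.cvtColor(d['image'],cv2.COLOR_RGB2BGR)
cv2.polylines(im,[np.int32(hull(d,'spike',f,0))],True,(0,255,0),1)
cv2.imwrite('pics/w10.png',im)
"
```

```text
[ 0.42383431 -0.10752197]
now [ 428.1 -105.3  149.1] w 84.8 F [0.3 0.1 0.9]
turn [ 0. -0.  0.]
(np.float64(423.8343097090692), np.float64(-107.52196585681209), 14) ->cm [13.51 -0.45  0.18]
```

View pics/w10.png

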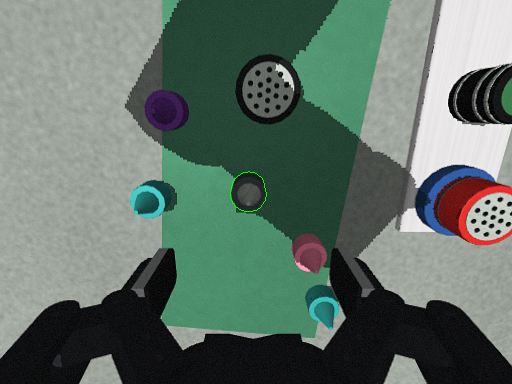

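The grey spike is at (249,192). The turquoise, pink and purple studs are clear of the finger paths.

carry_out --motion '[[[4,-0.2,0.1,0,0,0,8.5],[8,-0.2,0.1,0,0,0,8.5],[11,-0.2,0.1,0,0,0,8.5],[13.2,-0.2,0.1,0,0,0,8.5],[13.2,-0.2,0.1,0,0,0,8.5]]]'

```text
time_s: 17.95
position: [0.4247, -0.1053, 0.0138]
tool_rot: [[-0.006, 0.994, 0.108], [0.004, 0.108, -0.994], [-1.0, -0.006, -0.004]]
ft_force: [-0.4, 0.6, 0.2]
grip_width: 0.0853
```

carry_out --motion '[[[0,0,0,0,0,0,3],[0,0,0,0,0,0,3],[0,0,0,0,0,0,3],[0,0,0,0,0,0,3],[0,0,0,0,0,0,3]]]' --grip_force 40

```text
time_s: 18.37
position: [0.4263, -0.1069, 0.0187]
tool_rot: [[0.002, 0.994, 0.107], [-0.001, 0.107, -0.994], [-1.0, 0.002, 0.002]]
ft_force: [-0.6, 1.4, 8.4]
grip_width: 0.034
```

```bash
python3 -c "
from h import *
go((425.5,-106.8,14))"
```

```text
now [ 426.3 -106.9   18.7] w 34.0 F [-0.6  1.4  8.4]
turn [ 0.     0.002 -0.002]
(425.5, -106.8, 14) ->cm [ 0.47 -0.08 -0.02]
```

carry_out --motion '[[[-3,0,0,0,0,0,3],[-6,0,0,0,0,0,3],[-9,0,0,0,0,0,3],[-11,0,0,0,0,0,3],[-11,0,0,0,0,0,3]]]'

```text
time_s: 18.78
position: [0.4271, -0.1075, 0.1316]
tool_rot: [[0.008, 0.994, 0.107], [-0.004, 0.107, -0.994], [-1.0, 0.007, 0.005]]
ft_force: [0.9, -0.7, 0.3]
grip_width: 0.0345
```

carry_out --motion '[[[0,3,-2.8,0,0,0,3],[0,6,-5.6,0,0,0,3],[0,9,-8.3,0,0,0,3],[0,12,-11.1,0,0,0,3],[0,15,-13.9,0,0,0,3]]]'

```text
time_s: 19.2
position: [0.5607, 0.0493, 0.1271]
tool_rot: [[-0.0, 0.994, 0.107], [-0.0, 0.107, -0.994], [-1.0, -0.0, 0.0]]
ft_force: [1.2, -1.2, 1.0]
grip_width: 0.0343
```

carry_out --motion '[[[0,3,-2.8,0,0,0,3],[0,5.7,-5.4,0,0,0,3],[0,5.7,-5.4,0,0,0,3],[0,5.7,-5.4,0,0,0,3],[0,5.7,-5.4,0,0,0,3]]]'

```text
time_s: 19.62
position: [0.6102, 0.107, 0.1267]
tool_rot: [[-0.001, 0.994, 0.107], [-0.0, 0.107, -0.994], [-1.0, -0.001, 0.0]]
ft_force: [0.7, 0.3, -0.3]
grip_width: 0.0344
```

```bash
python3 -c "
from h import *
go((611.4,107,34))
shot('wrist','w11.png')"
```

```text
now [610.2 107.  126.7] w 34.4 F [ 0.7  0.3 -0.3]
turn [0.    0.    0.001]
(611.4, 107, 34) ->cm [9.27 0.14 0.01]
```

View pics/w11.png

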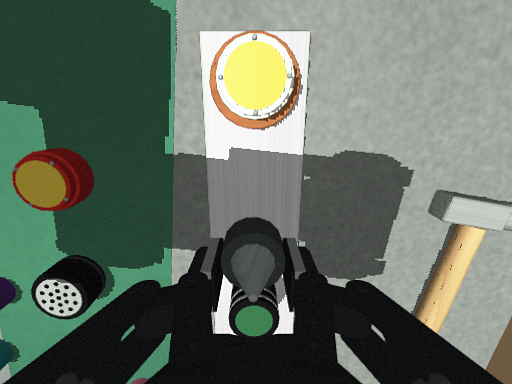

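The spike is held with its tip near (255,295), and the row lies straight along the board. I lower it.

carry_out --motion '[[[3,0.1,0,0,0,0,3],[6,0.1,0,0,0,0,3],[8.7,0.1,0,0,0,0,3],[8.7,0.1,0,0,0,0,3],[8.7,0.1,0,0,0,0,3]]]'

```text
time_s: 20.08
position: [0.6112, 0.1064, 0.0402]
tool_rot: [[-0.002, 0.994, 0.105], [-0.0, 0.105, -0.994], [-1.0, -0.002, -0.0]]
ft_force: [0.8, 0.4, 1.1]
grip_width: 0.0344
```

carry_out --motion '[[[0,0,0,0,0,0,3],[0,0,0,0,0,0,3],[0,0,0,0,0,0,3]]]'

```text
time_s: 20.33
position: [0.6125, 0.1072, 0.0421]
tool_rot: [[0.003, 0.994, 0.107], [-0.0, 0.107, -0.994], [-1.0, 0.003, 0.0]]
ft_force: [0.2, -0.3, -0.2]
grip_width: 0.0345
```

carry_out --motion '[[[0.4,-0.1,0,0,0,0,3],[0.8,-0.1,0,0,0,0,3],[1,-0.1,0,0,0,0,3],[1,-0.1,0,0,0,0,3],[1,-0.1,0,0,0,0,3]]]'

```text
time_s: 20.75
position: [0.6107, 0.1073, 0.0308]
tool_rot: [[-0.0, 0.994, 0.107], [-0.0, 0.107, -0.994], [-1.0, -0.0, 0.0]]
ft_force: [-2.5, -0.8, 5.9]
grip_width: 0.0342
```

carry_out --motion '[[[0.1,0,0,0,0,0,3],[0.2,0,0,0,0,0,3],[0.3,0,0,0,0,0,3],[0.3,0,0,0,0,0,3]]]'

```text
time_s: 21.08
position: [0.6107, 0.1073, 0.0306]
tool_rot: [[0.001, 0.994, 0.107], [-0.0, 0.107, -0.994], [-1.0, 0.001, 0.001]]
ft_force: [-11.0, -0.9, 28.7]
grip_width: 0.0345
```

carry_out --motion '[[[-0.3,0,0,0,0,0,3],[-0.3,0,0,0,0,0,8.5],[-0.3,0,0,0,0,0,8.5],[-0.3,0,0,0,0,0,8.5],[-0.3,0,0,0,0,0,8.5]]]'

```text
time_s: 21.5
position: [0.6107, 0.1073, 0.0298]
tool_rot: [[-0.001, 0.994, 0.107], [0.0, 0.107, -0.994], [-1.0, -0.001, -0.0]]
ft_force: [0.3, 0.2, -0.3]
grip_width: 0.0809
```

carry_out --motion '[[[-1,0,0,0,0,0,8.5],[-4,0,0,0,0,0,8.5],[-8,0,0,0,0,0,8.5],[-12,0,0,0,0,0,8.5],[-12,0,0,0,0,0,8.5]]]'

```text
time_s: 21.92
position: [0.6138, 0.1074, 0.1591]
tool_rot: [[0.014, 0.994, 0.107], [-0.0, 0.107, -0.994], [-1.0, 0.014, 0.002]]
ft_force: [1.2, 0.5, 0.4]
grip_width: 0.0851
```

```bash
python3 -c "
from h import *
d=shot('wrist')
print(fit([d],'spike',(.611,.107),.012),fit([d],'barrel',(.622,.007),.012))
go((497,-394,150))
"
```

```text
[0.61094809 0.10785597] [0.62166324 0.00606807]
now [612.6 107.3 155.3] w 85.2 F [-0.2  0.  -0.6]
turn [-0.     0.001 -0.009]
(497, -394, 150) ->cm [  0.43 -16.86  48.61]
```

carry_out --motion '[[[0,-1.4,3.9,0,0,0,8.5],[0,-2.7,7.8,0,0,0,8.5],[0,-4,11.7,0,0,0,8.5],[0,-5.4,15.6,0,0,0,8.5],[0,-6.7,19.5,0,0,0,8.5]]]'

```text
time_s: 22.38
position: [0.5639, -0.0953, 0.1498]
tool_rot: [[-0.001, 0.994, 0.107], [0.001, 0.107, -0.994], [-1.0, -0.001, -0.001]]
ft_force: [2.0, -0.7, 0.1]
grip_width: 0.0848
```

carry_out --motion '[[[0,-1.4,3.9,0,0,0,8.5],[0,-2.7,7.8,0,0,0,8.5],[0,-4,11.7,0,0,0,8.5],[0,-5.4,15.6,0,0,0,8.5],[0,-6.7,19.5,0,0,0,8.5]]]'

```text
time_s: 22.8
position: [0.5181, -0.2965, 0.1497]
tool_rot: [[-0.001, 0.994, 0.107], [0.001, 0.107, -0.994], [-1.0, -0.001, -0.001]]
ft_force: [0.6, -0.2, -0.8]
grip_width: 0.0853
```

carry_out --motion '[[[0,-1.4,3.9,0,0,0,8.5],[0,-2.7,7.8,0,0,0,8.5],[0,-3.3,9.6,0,0,0,8.5],[0,-3.3,9.6,0,0,0,8.5],[0,-3.3,9.6,0,0,0,8.5]]]'

```text
time_s: 23.22
position: [0.496, -0.3942, 0.1493]
tool_rot: [[-0.001, 0.994, 0.105], [0.002, 0.105, -0.994], [-1.0, -0.001, -0.002]]
ft_force: [-0.7, 0.7, 0.1]
grip_width: 0.0847
```

```bash
python3 -c "
from h import *
d=shot('wrist');p=np.load('pos.npz')['cap']
f=fit([d],'cap',p,0);print(f)
go((*f*1000,16))
im=cv2.cvtColor(d['image'],cv2.COLOR_RGB2BGR)
cv2.polylines(im,[np.int32(hull(d,'cap',f,0))],True,(0,255,0),1)
cv2.imwrite('pics/w12.png',im)
"
```

```text
[ 0.49603454 -0.39592575]
now [ 496.5 -393.1  149.6] w 85.1 F [ 0.5  0.3 -0.4]
turn [-0.    -0.002  0.001]
(np.float64(496.034538507679), np.float64(-395.92574571707655), 16) ->cm [13.36 -0.07  0.3 ]
```

View pics/w12.png

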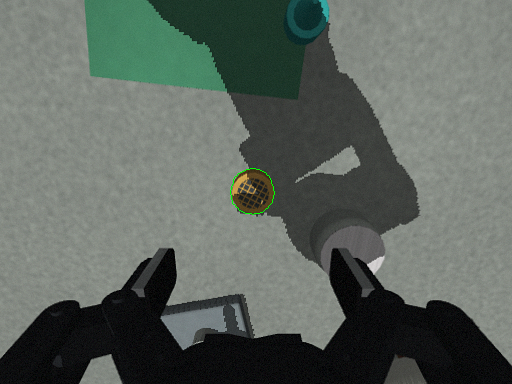

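The brass cap is at (253,191). The white can at (355,250) stays about 18 mm clear of the open finger.

carry_out --motion '[[[4,0,0.25,0,0,0,8.5],[8,0,0.25,0,0,0,8.5],[11,0,0.25,0,0,0,8.5],[13.4,0,0.25,0,0,0,8.5],[13.4,0,0.25,0,0,0,8.5]]]'

```text
time_s: 23.68
position: [0.4958, -0.3925, 0.0115]
tool_rot: [[-0.006, 0.994, 0.109], [0.007, 0.109, -0.994], [-1.0, -0.005, -0.008]]
ft_force: [-0.3, 0.9, 0.4]
grip_width: 0.0851
```

carry_out --motion '[[[0,0,0,0,0,0,4],[0,0,0,0,0,0,4],[0,0,0,0,0,0,4],[0,0,0,0,0,0,4],[0,0,0,0,0,0,4]]]' --grip_force 40

```text
time_s: 24.1
position: [0.4978, -0.3967, 0.0187]
tool_rot: [[0.003, 0.994, 0.107], [-0.003, 0.107, -0.994], [-1.0, 0.002, 0.003]]
ft_force: [-0.2, 2.5, 6.8]
grip_width: 0.0422
```

```bash
python3 -c "
from h import *
go((496,-396,14))"
```

```text
now [ 497.8 -396.7   18.7] w 42.2 F [-0.2  2.5  6.8]
turn [ 0.     0.003 -0.002]
(496, -396, 14) ->cm [ 0.47 -0.17 -0.09]
```

carry_out --motion '[[[-3,0,0,0,0,0,4],[-6,0,0,0,0,0,4],[-10,0,0,0,0,0,4],[-13,0,0,0,0,0,4],[-13,0,0,0,0,0,4]]]'

```text
time_s: 24.52
position: [0.4988, -0.3981, 0.1547]
tool_rot: [[0.009, 0.994, 0.107], [-0.01, 0.107, -0.994], [-1.0, 0.008, 0.011]]
ft_force: [-0.2, 0.5, -0.1]
grip_width: 0.0421
```

```bash
python3 -c "
from h import *
go((622,6.5,145))
shot('wrist','w13.png')"
```

```text
now [ 498.8 -398.1  154.7] w 42.1 F [-0.2  0.5 -0.1]
turn [ 0.     0.011 -0.008]
(622, 6.5, 145) ->cm [  0.66  16.58 -38.92]
```

View pics/w13.png

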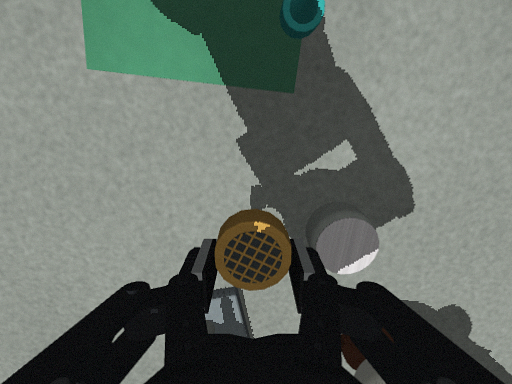

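The cap is held level, with its mesh at (253,255). I carry it to the barrel.

carry_out --motion '[[[0,1.6,-3.7,0,0,0,4],[0,3.2,-7.4,0,0,0,4],[0,4.8,-11.1,0,0,0,4],[0,6.4,-14.8,0,0,0,4],[0,8,-18.5,0,0,0,4]]]'

```text
time_s: 24.98
position: [0.5565, -0.2018, 0.1458]
tool_rot: [[-0.001, 0.994, 0.106], [0.001, 0.106, -0.994], [-1.0, -0.001, -0.001]]
ft_force: [0.1, 0.2, 0.1]
grip_width: 0.0422
```

carry_out --motion '[[[0,1.6,-3.7,0,0,0,4],[0,3.2,-7.4,0,0,0,4],[0,4.8,-11.1,0,0,0,4],[0,6.4,-14.8,0,0,0,4],[0,8,-18.5,0,0,0,4]]]'

```text
time_s: 25.4
position: [0.6163, -0.0092, 0.1458]
tool_rot: [[-0.001, 0.994, 0.107], [0.0, 0.107, -0.994], [-1.0, -0.001, -0.0]]
ft_force: [0.7, -0.1, -0.3]
grip_width: 0.042
```

carry_out --motion '[[[0,0.5,-1.8,0,0,0,4],[0,0.5,-1.8,0,0,0,4],[0,0.5,-1.8,0,0,0,4],[0,0.5,-1.8,0,0,0,4]]]'

```text
time_s: 25.73
position: [0.6192, 0.0064, 0.1459]
tool_rot: [[-0.001, 0.994, 0.106], [-0.0, 0.106, -0.994], [-1.0, -0.001, 0.0]]
ft_force: [-0.4, 0.0, -0.1]
grip_width: 0.042
```

```bash
python3 -c "
from h import *
go((621.7,5.2,84))
inhand('cap',18.7,0)"
```

```text
now [619.2   6.4 145.9] w 42.0 F [-0.4  0.  -0.1]
turn [-0.001  0.     0.001]
(621.7, 5.2, 84) ->cm [6.19 0.24 0.14]
cap offset world mm [-0.2  1.2]
```

carry_out --motion '[[[2,0.2,0.1,0,0,0,4],[4,0.2,0.1,0,0,0,4],[5.2,0.2,0.1,0,0,0,4],[5.2,0.2,0.1,0,0,0,4],[5.2,0.2,0.1,0,0,0,4]]]'

```text
time_s: 26.2
position: [0.6215, 0.0052, 0.0942]
tool_rot: [[-0.001, 0.994, 0.105], [0.0, 0.105, -0.994], [-1.0, -0.001, -0.0]]
ft_force: [0.5, -0.1, -0.4]
grip_width: 0.0419
```

carry_out --motion '[[[0,0,0,0,0,0,4],[0,0,0,0,0,0,4],[0,0,0,0,0,0,4]]]'

```text
time_s: 26.45
position: [0.622, 0.0061, 0.0953]
tool_rot: [[0.002, 0.994, 0.107], [-0.0, 0.107, -0.994], [-1.0, 0.002, 0.0]]
ft_force: [0.2, 0.6, -1.7]
grip_width: 0.0418
```

```bash
python3 -c "
from h import *
go((621.7,5.2,81))"
```

```text
now [622.    6.1  95.3] w 41.8 F [ 0.2  0.6 -1.7]
turn [-0.     0.    -0.002]
(621.7, 5.2, 81) ->cm [ 1.43 -0.04  0.08]
```

carry_out --motion '[[[0.5,0,0.1,0,0,0,4],[1,0,0.1,0,0,0,4],[1.3,0,0.1,0,0,0,4],[1.3,0,0.1,0,0,0,4],[1.3,0,0.1,0,0,0,4]]]'

```text
time_s: 26.87
position: [0.6217, 0.0054, 0.081]
tool_rot: [[-0.0, 0.994, 0.107], [0.0, 0.107, -0.994], [-1.0, -0.0, -0.0]]
ft_force: [-1.1, 0.3, 0.2]
grip_width: 0.0416
```

carry_out --motion '[[[0.1,0,0,0,0,0,4],[0.1,0,0,0,0,0,4],[0.2,0,0,0,0,0,4],[0.2,0,0,0,0,0,4]]]'

```text
time_s: 27.2
position: [0.6219, 0.0054, 0.0807]
tool_rot: [[0.001, 0.994, 0.107], [-0.0, 0.107, -0.994], [-1.0, 0.001, 0.0]]
ft_force: [-4.5, -0.5, 10.4]
grip_width: 0.0422
```

Contact came at 80.7 mm, exactly as expected. I release and withdraw well clear.

carry_out --motion '[[[-0.1,0,0,0,0,0,4],[-0.1,0,0,0,0,0,8.5],[-0.1,0,0,0,0,0,8.5],[-0.1,0,0,0,0,0,8.5],[-0.1,0,0,0,0,0,8.5]]]'

```text
time_s: 27.62
position: [0.6218, 0.0053, 0.0801]
tool_rot: [[-0.0, 0.994, 0.107], [0.0, 0.107, -0.994], [-1.0, -0.0, -0.0]]
ft_force: [-0.3, 0.1, -0.6]
grip_width: 0.0845
```

carry_out --motion '[[[-1,0,0,0,0,0,8.5],[-4,0,0,0,0,0,8.5],[-8,0,0,0,0,0,8.5],[-12,0,0,0,0,0,8.5],[-12,0,0,0,0,0,8.5]]]'

```text
time_s: 28.03
position: [0.6243, 0.005, 0.2095]
tool_rot: [[0.015, 0.994, 0.107], [-0.003, 0.107, -0.994], [-1.0, 0.014, 0.004]]
ft_force: [0.3, 0.8, 1.0]
grip_width: 0.0851
```

carry_out --motion '[[[0,-4,0,0,0,0,8.5],[0,-8,0,0,0,0,8.5],[0,-12,0,0,0,0,8.5],[0,-16,0,0,0,0,8.5],[0,-20,0,0,0,0,8.5]]]'

```text
time_s: 28.45
position: [0.421, -0.0159, 0.2006]
tool_rot: [[0.001, 0.994, 0.107], [-0.0, 0.107, -0.994], [-1.0, 0.001, 0.0]]
ft_force: [0.6, -1.3, 0.8]
grip_width: 0.0853
```

carry_out --motion '[[[0,-4,0,0,0,0,8.5],[0,-6,0,0,0,0,8.5],[0,-6,0,0,0,0,8.5],[0,-6,0,0,0,0,8.5],[0,-6,0,0,0,0,8.5]]]'

```text
time_s: 28.87
position: [0.3642, -0.0227, 0.2009]
tool_rot: [[0.002, 0.994, 0.107], [-0.001, 0.107, -0.994], [-1.0, 0.002, 0.001]]
ft_force: [-0.3, -0.2, 0.0]
grip_width: 0.0852
```

```bash
python3 -c "
from h import *
t=shot('top');s=shot('scene')
sv=np.load('pos.npz')
vis=[cv2.resize(cv2.cvtColor(d['image'],cv2.COLOR_RGB2BGR),None,fx=3,fy=3,interpolation=cv2.INTER_CUBIC) for d in (t,s)]
ps={'wood':(sv['wood'],.012),'blue':(sv['blue'],.012),'white':(sv['wood'],.03),'redf':(sv['blue'],.03),'barrel':((.622,.006),.012),'cap':((.622,.006),.062),'spike':((.611,.107),.012),'rede':(sv['rede'],0),'blackf':(sv['blackf'],0)}
for n,(p,z) in ps.items():
    print(n,*[np.round(fit(x,n,p,z)*1000,1) for x in ([t,s],[t],[s])])
    for d,im in zip((t,s),vis): cv2.polylines(im,[np.int32(hull(d,n,p,z)*3+1)],True,(255,0,255),1)
go()
cv2.imwrite('pics/f.png',np.vstack([cv2.resize(vis[0][320:800,420:1060],(400,300)),cv2.resize(vis[1][550:900,420:1170],(640,299))[:, :400]*0 ]) if 0 else np.hstack([cv2.resize(vis[0][300:560,420:1010],(790,348)),])) 
cv2.imwrite('pics/f.png',np.vstack([cv2.resize(vis[0][320:540,420:1010],(760,283)),cv2.resize(vis[1][530:880,420:1260],(760,317))]))
"
```

```text
wood [598.8 206.6] [598.1 206.1] [599.4 207.7]
blue [631.6 -90.7] [631.4 -89.6] [631.2 -91.9]
white [600.1 207.1] [591.1 204.5] [601.4 206.4]
redf [632.9 -91.5] [631.9 -90.6] [633.3 -92. ]
barrel [622.1   7.5] [624.3   6.7] [620.    7.4]
cap [622.2   7.1] [622.3   7.6] [622.    6.9]
spike [611.3 107.4] [610.  108.5] [613. 107.]
rede [426.1 105.4] [424.8 106.3] [428.1 103.4]
blackf [429.9 -10. ] [423.5 -11. ] [430.3 -10.2]
now [364.3 -22.5 200.4] w 85.0 F [ 0.1 -0.8  0.2]
turn [ 0.     0.    -0.001]
```

View pics/f.png

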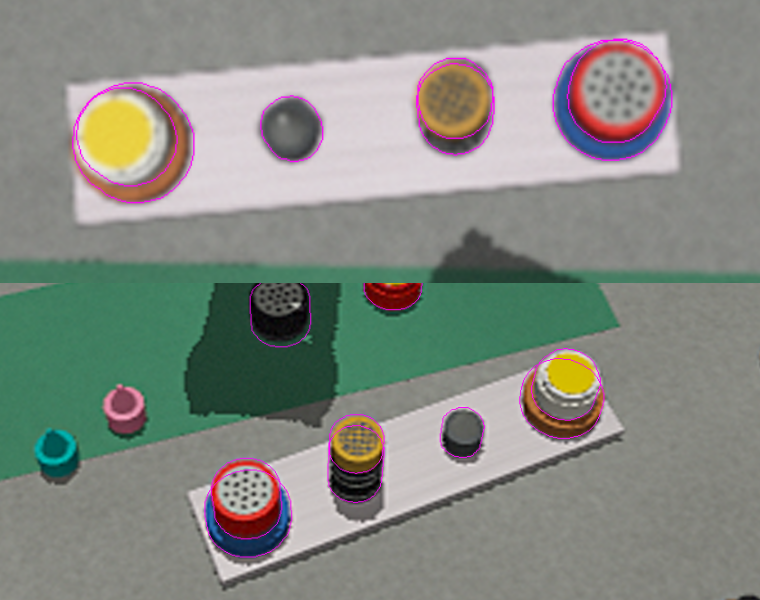

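The final view matches the planned outlines. The black filter's fit shifts only where the arm and its shadow cover it. Its outline at the starting pose still lies on it, so I hand in.

```bash
python3 -c "
from rig import env
print(env.close_job())"
```

```text
the job is handed in; nothing more can be done
None
```

The goggle kit is set out in one row on the board, and I handed the job in at about 29 s of the 112 s. From the blue end it runs red filter, barrel with the brass cap on top, spike, white eyepiece.

**Positions:** In the last top and scene pictures all five pieces fit within about 3 mm of plan: filter and eyepiece near the plinth centres, barrel and spike about 100 mm from their plinths, cap centred on the barrel. Each piece touched down at about the height expected. All stood upright, and the gripper was withdrawn clear.

**Checks that disagreed:**
- **White eyepiece:** the top-view-only fit was about 9 mm off, because it locked onto the plinth's edge. The scene view, the wrist view just after release and the picture itself all showed it centred.
- **Black filter:** its final fit came out 7 to 13 mm off in x, where the arm and its shadow covered it. Its outline at the starting pose still matched in the scene picture, and nothing touched it.
- **Red eyepiece:** the combined fit gave the same position as at the start.

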